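Load the reader's sample slide with grey standards, lightest first

ROBOT

A 6-joint arm with a two-finger parallel gripper is mounted at the origin on a cart in front of the work surface, level with it; the furniture and walls round the work are solid. World frame = base frame: x ahead of the robot, y to its left, z up, the work surface at z = 0. Lengths are in m, angles in rad, forces in N, time in s.
With the tool pointing down it reaches from about 0.35 to 0.775 m from the base axis. Payload 7.3 kg.
Tool frame: the origin (TCP) lies at the very end of the fingers, on their centre line; the grasp point (between the pads) lies 19 mm behind it (robot.hold_point_z is the distance from the TCP to the grasp point, in m); z points along the fingers, y is the direction in which the jaws open and shut (so a half turn about z gives the same grasp; the last joint's range is limited). The gripper opens to 92 mm and grips with 3 to 60 N. Pads are 19 mm wide; open, the fingers measure 130 mm over their backs; the gripper's body (75 mm by 190 mm) begins 47 mm behind the grasp point.
Start: joints at [1.191, 0.342, 1.524, -0, 1.275, -0.146], TCP at [0.122, 0.511, 0.227] pointing down, gripper open.
Joint ranges: [-2.53, 2.53], [-0.77, 2.02], [0.04, 2.7], [-1, 4.14], [0.28, 2.66], [-3.11, 3.11]. Speed limits (rad/s): [2.57, 2.57, 3.14, 3.14, 3.14, 3.14].

INTERFACE

Orientations are given as [roll, pitch, yaw] about the fixed x, y, z axes, in that order (R = Rz(yaw) Ry(pitch) Rx(roll)).
In Python, from cell import monitor, viewer, robot gives the robot as it stands.
- The arm moves only by the tool move_arm, never from a script. Its argument "deltas" is a list of rows, each an object of numbers: "x", "y", "z": the shift along the tool's x, y, z in m; "wx", "wy", "wz": the turn, a rotation vector about the tool's x, y, z in degrees; "hand": the opening, from 0 (shut) to 1 (fully open). In form: [{"x": .., "y": .., "z": .., "wx": .., "wy": .., "wz": .., "hand": ..}, ...]. A call has 1 to 8 rows; each row is the pose to reach, as a shift and turn from the pose commanded when the call began, along the tool's axes at that moment; what a row does not reach only later rows make up. A row lasts 1/8 s, in which the tool goes at most 62.5 mm and 10.7 degrees, less where a joint would pass 70% of its speed; a pose out of reach is approached as far as the arm can. A call with a gripper value outside its range is refused whole. The fingers move at their own pace and stop on an object; "grip_force" is the grip in N (left out, the last holds). Time passes only in rows, so rows that repeat a pose let the fingers close. It gives the time, the measured TCP pose, the force and the opening at its end, in the units of the state.
- monitor.observe(): the state, without advancing time (a new reading comes with each control period).
- viewer.read_camera(name): name is "side" or "top" or "wrist"; returns the picture (384x512x3 uint8, red, green, blue); there is no depth.
- viewer.camera_params(name): a dict with "camera_matrix" (3x3 intrinsics, pixels), "R" (3x3) and "t" (3): a world point X has camera coordinates R X + t. Camera axes: x right, y down, z forward; pixel columns grow to the right and rows downward; lengths in m; the calibration is good to about 2 mm. A picture is of the moment at which its call begins: read the wrist's pose just before it. camera_params takes no time and is no camera call; for the wrist camera it gives the pose at the moment of the call.
- robot.hand_in(): hands the job in, once; it reports no verdict.
The state is a dict: "time": time; "qpos": joint angles; "qvel": joint speeds; "joint_efforts": joint torques, N m; "tool_pos": TCP position; "tool_rot": TCP orientation; "contact_force": force on the tool from outside, world axes, zero at the start; "torque": the same for the moment, N m; "opening": finger opening in m.
Only numpy, scipy, OpenCV 4.12 (cv2) and the standard library are available. Lean on these libraries where they do the work, as an engineer would, in place of code of your own. Each camera call takes 0.05 s, during which the arm holds its last target. There are 200 camera calls.

TASK

Get the reflectance reader ready for its calibration run: put the four round reflectance standards into the pockets of its sample slide, one to a pocket, fully seated with their faces up, in order of shade, the white one in the pocket nearest the reader, then light grey, then dark grey, and the black one farthest away. Do not tip a standard over on the way, and leave the vial, the cup and the milk bottle standing where they are.

Things in the scene. Friction and masses are not known exactly. Their poses are not given: they have to be found in the camera images.
- standard_white: Reflectance standard with a pure white (the lightest) face: a squat round black holder, 44 mm in diameter and 29 mm high, foot bevelled 3.5 mm, whose whole top is a matt 40 mm disc of that shade inside a thin metal ring. 90 g, loose on the worktop at the start. Grip it by its straight sides (8 to 28 mm above its underside). Origin: centre of its underside; z up through the face.
- standard_light: Reflectance standard with a light grey face: a squat round black holder, 44 mm in diameter and 29 mm high, foot bevelled 3.5 mm, whose whole top is a matt 40 mm disc of that shade inside a thin metal ring. 90 g, loose on the worktop at the start. Grip it by its straight sides (8 to 28 mm above its underside). Origin: centre of its underside; z up through the face.
- standard_dark: Reflectance standard with a dark grey face: a squat round black holder, 44 mm in diameter and 29 mm high, foot bevelled 3.5 mm, whose whole top is a matt 40 mm disc of that shade inside a thin metal ring. 90 g, loose on the worktop at the start. Grip it by its straight sides (8 to 28 mm above its underside). Origin: centre of its underside; z up through the face.
- standard_black: Reflectance standard with a black (the darkest; hardly darker than its holder) face: a squat round black holder, 44 mm in diameter and 29 mm high, foot bevelled 3.5 mm, whose whole top is a matt 40 mm disc of that shade inside a thin metal ring. 90 g, loose on the worktop at the start. Grip it by its straight sides (8 to 28 mm above its underside). Origin: centre of its underside; z up through the face.
- slide: Sample slide, fixed, running across in front of the robot: base plate, two rods and a grey carriage (78 x 270 mm, top at 26 mm) that stands still, with four equal round pockets in a row, 56 mm wide, 8 mm deep, floor 18 mm above the worktop. Origin: on the worktop under the carriage's middle; y along the row, z up. Pocket centres: x = 0, y = -99, -33, +33, +99 mm.
- reader: The reader, fixed: a low white bridge with grey legs and a dark display on top, 140 x 76 mm, 85 mm high, over one end of the slide, at y = +210 or -210 mm in the slide's frame (it varies; at the other end is a black drive box, 56 mm high). Origin: on the worktop under its middle, in line with the pockets: their centres lie 111, 177, 243 and 309 mm from it.
- vial: Bystander: small vial with a blue cap, 17 mm in diameter, 50 mm high, standing among the standards. Loose. Origin: centre of its underside.
- cup: Bystander: lilac tapered cup with a dark rim, 49 mm in diameter, 64 mm high, standing between the standards and the slide. Loose. Origin: centre of its underside.
- bottle: Bystander: glass milk bottle with a white cap, 74 mm in diameter, 136 mm high, at the right. Loose. Origin: centre of its underside.

How it is judged:
At the end, for the whole second after the job is handed in: From the reader outwards: white, light grey, dark grey, black, each on its pocket's floor (3 mm), within 8 mm of its centre, face up (0.08 rad), released, at rest. Vial, cup and bottle upright (0.15 rad), within 30 mm of where they stood (horizontal distance between standard_white and reader between 0.103 and 0.119 m and x of standard_white in the frame of slide between -0.008 and 0.008 m and z of standard_white in the frame of slide between 0.015 and 0.021 m and angle between each of standard_white, standard_light, standard_dark, standard_black's own z axis and vertical below 0.08 rad and linear speed of each of standard_white, standard_light, standard_dark, standard_black below 0.01 m/s and horizontal distance between standard_light and reader between 0.169 and 0.185 m and x of standard_light in the frame of slide between -0.008 and 0.008 m and z of standard_light in the frame of slide between 0.015 and 0.021 m and horizontal distance between standard_dark and reader between 0.235 and 0.251 m and x of standard_dark in the frame of slide between -0.008 and 0.008 m and z of standard_dark in the frame of slide between 0.015 and 0.021 m and horizontal distance between standard_black and reader between 0.301 and 0.317 m and x of standard_black in the frame of slide between -0.008 and 0.008 m and z of standard_black in the frame of slide between 0.015 and 0.021 m and angle between each of vial, cup, bottle's own z axis and vertical below 0.15 rad and distance of each of vial, cup, bottle from where it was at the start of the episode below 0.03 m); the robot touches nothing.
It fails at once if a standard is tipped over (angle between any of standard_white, standard_light, standard_dark, standard_black's own z axis and vertical above 0.8 rad).
It fails at once if the vial is knocked over or shifted by more than 30 mm (angle between vial's own z axis and vertical above 0.5 rad or distance of vial from where it was at the start of the episode above 0.03 m).
It fails at once if the cup is knocked over or shifted by more than 30 mm (angle between cup's own z axis and vertical above 0.5 rad or distance of cup from where it was at the start of the episode above 0.03 m).
It fails at once if the milk bottle is knocked over or shifted by more than 30 mm (angle between bottle's own z axis and vertical above 0.5 rad or distance of bottle from where it was at the start of the episode above 0.03 m).
It also fails if it takes over 104 s, if anything falls off the work surface, if the arm or the gripper's body presses on something with over 40 N, if the wrist force passes 120 N, or if a joint passes its speed limit or range.

## Working session

There is one attempt and no reset: what is moved stays moved. The work goes in short steps, Python scripts to look and compute and a tool call to move; the robot and the scene stay as the last step left them, time stands still between calls to the robot, and variables do not carry over. Pictures are saved under pics/ and viewed, about 12 in all and at most 16, crops included, and the job is handed in when it is done.

Besides the shell and the picture viewer there is one more tool, called after "Emit:" as name([rows], argument=value, ...), one row to a line, values as JSON. move_arm: Moves the arm, as the interface text tells. Its arguments: {"type":"object","properties":{"deltas":{"type":"array","items":{"type":"object","properties":{"x":{"type":"number"},"y":{"type":"number"},"z":{"type":"number"},"wx":{"type":"number"},"wy":{"type":"number"},"wz":{"type":"number"},"hand":{"type":"number"}}}},"grip_force":{"type":"number"}},"required":["deltas"]}

```bash
ls; mkdir -p pics; python3 - <<'E'
from cell import monitor, viewer, robot
import cv2
print(monitor.observe())
for n in("top","side"):
    im=viewer.read_camera(n); cv2.imwrite(f"pics/{n}0.png",im[:,:,::-1])
    p=viewer.camera_params(n); print(n,p)
print(viewer.camera_params("wrist"))
E
```

```text
pics
{'time': 0.0, 'qpos': array([ 1.19102787e+00,  3.42710251e-01,  1.52502589e+00,  1.62897994e-05,
        1.27539222e+00, -1.46012019e-01]), 'qvel': array([-3.14792579e-04, -1.30060388e-05,  1.19001465e-03, -5.63048845e-04,
       -9.49807052e-04, -5.77293458e-04]), 'joint_efforts': array([ 9.35678072e-04, -4.31246674e+01, -2.44225502e+01,  7.19845318e-02,
        5.58976515e-02, -1.40426769e-04]), 'tool_pos': array([0.1214339 , 0.51034254, 0.22604834]), 'tool_rot': array([-3.14007555e+00, -2.38847440e-04,  2.90783128e+00]), 'contact_force': array([ 0.04814419, -1.37600469, -0.73926638]), 'torque': array([0.00562699, 0.0297715 , 0.0189223 ]), 'opening': 0.09170940944587741}
top {'camera_matrix': array([[418.77403609,   0.        , 263.23653716],
       [  0.        , 418.77403609, 188.97104941],
       [  0.        ,   0.        ,   1.        ]]), 'R': array([[ 0.02628637, -0.99965312, -0.00163537],
       [-0.99487477, -0.02600087, -0.09771461],
       [ 0.0976382 ,  0.00419555, -0.99521313]]), 't': array([-0.06006101,  0.50783468,  1.09001601])}
side {'camera_matrix': array([[489.61997601,   0.        , 248.60182291],
       [  0.        , 489.61997601, 189.98001594],
       [  0.        ,   0.        ,   1.        ]]), 'R': array([[ 0.84870191, -0.5287856 ,  0.00953219],
       [-0.31438538, -0.51891869, -0.79491209],
       [ 0.4252845 ,  0.67164662, -0.60664974]]), 't': array([-0.47578307,  0.17301577,  1.04481647])}
{'camera_matrix': array([[300.29846529,   0.        , 256.74823108],
       [  0.        , 300.29846529, 193.97586791],
       [  0.        ,   0.        ,   1.        ]]), 'R': array([[ 0.23168202,  0.97279093, -0.00111989],
       [ 0.92954536, -0.22104284,  0.2951025 ],
       [ 0.28682549, -0.06941093, -0.95546494]]), 't': array([-0.52551526, -0.03823711,  0.39083439])}
```

View pics/top0.png

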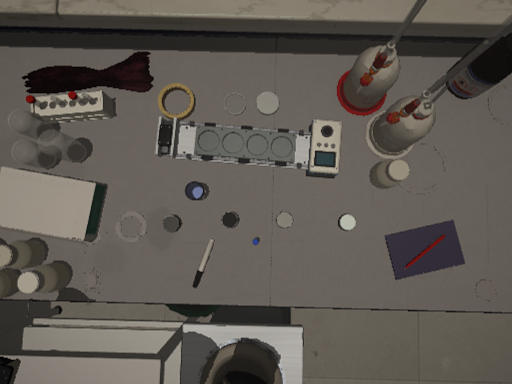

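View pics/side0.png

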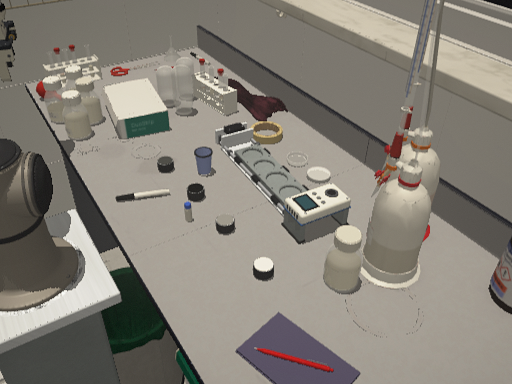

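The top view shows the standards near (172,223), (231,219), (285,219) and (347,222), the cup at (196,190), the vial at (256,240), pockets from (208,140) to (282,147), and the reader at the right at (324,147). I'll enlarge it.

```bash
python3 - <<'E'
import cv2, numpy as np
im=cv2.imread("pics/top0.png")
a=im[205:245,155:365]; b=im[115:180,155:365]
a=np.clip(a.astype(float)*1.6,0,255).astype(np.uint8)
c=cv2.resize(np.vstack([b,a]),None,fx=3.8,fy=3.8,interpolation=cv2.INTER_CUBIC)
cv2.imwrite("pics/crop0.png",c)
E
```

```text
(no output)
```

View pics/crop0.png

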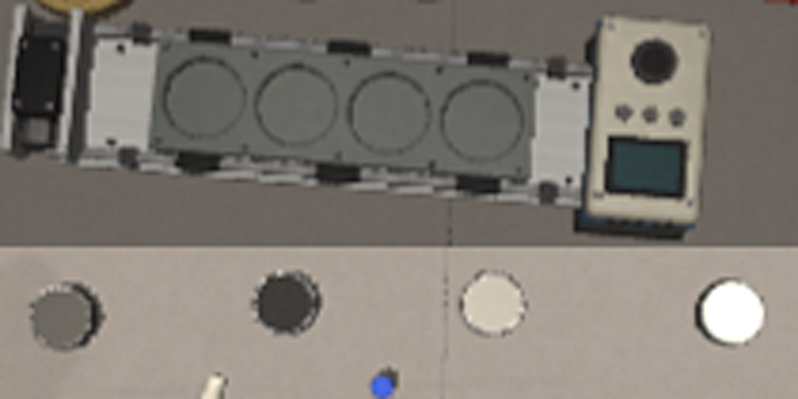

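Crop, left to right: dark grey (65,317), black (287,302), light grey (492,303), white (732,313). Pocket rims are centred at (205,98), (297,105), (389,112) and (482,119), with the reader on the right (−y).

```bash
cat > h.py <<'E'
import numpy as np, cv2
from scipy.spatial.transform import Rotation as Ro
from cell import monitor, viewer, robot
def back(p,u,v,z):
    K=p["camera_matrix"];R=p["R"];t=p["t"]
    d=R.T@np.linalg.solve(K,[u,v,1]);c=-R.T@t
    return c+d*(z-c[2])/d[2]
def proj(p,X):
    x=p["camera_matrix"]@(p["R"]@np.asarray(X)+p["t"]);return x[:2]/x[2]
def delta(target,yaw):
    "tool-axis shift and yaw turn to a down-pointing pose"
    s=monitor.observe();M=Ro.from_euler("xyz",s["tool_rot"])
    d=M.as_matrix().T@(np.array(target)-s["tool_pos"])
    w=(M.inv()*Ro.from_euler("xyz",[np.pi,0,yaw])).as_rotvec(True)
    return d.round(4),w.round(2)
E
python3 - <<'E'
from h import *
p=viewer.camera_params("top")
f=lambda cx,cy:(155+(cx+.5)/3.8-.5, (115+(cy+.5)/3.8 if cy<247 else 205+(cy+.5-247)/3.8)-.5)
P={}
for n,c,z in [("dark",(65,317),.029),("black",(287,302),.029),("light",(492,303),.029),("white",(732,313),.029),("vial",(382,386),.05)]+[(f"p{i}",c,.026) for i,c in enumerate([(205,98),(297,105),(389,112),(482,119)])]+[("reader",(654,122),.085)]:
    P[n]=back(p,*f(*c),z)
    print(n,P[n].round(4),np.hypot(*P[n][:2]).round(3))
print("cup",back(p,196,189,.064),"bottle",back(p,398,170,.136))
s=(P["p0"]-P["p3"]); print("pitch",np.linalg.norm(s)/3,"yaw",np.arctan2(-s[0],s[1]))
w=viewer.camera_params("wrist");s=monitor.observe()
M=Ro.from_euler("xyz",s["tool_rot"]).as_matrix()
print("wrist cam in tool",M.T@(-w["R"].T@w["t"]-s["tool_pos"]), (w["R"]@M).round(3))
E
```

```text
dark [0.4124 0.1916 0.029 ] 0.455
black [0.4268 0.0382 0.029 ] 0.429
light [ 0.4299 -0.1038  0.029 ] 0.442
white [ 0.4273 -0.27    0.029 ] 0.505
vial [ 0.3713 -0.0296  0.05  ] 0.373
p0 [0.6365 0.1037 0.026 ] 0.645
p1 [0.6331 0.0384 0.026 ] 0.634
p2 [ 0.6298 -0.0268  0.026 ] 0.63
p3 [ 0.6265 -0.0927  0.026 ] 0.633
reader [ 0.6154 -0.2055  0.085 ] 0.649
cup [0.50080345 0.1257596  0.064     ] bottle [ 0.55261897 -0.36996578  0.136     ]
pitch 0.06554394999103909 yaw -0.05087271954495578
wrist cam in tool [ 0.07874556  0.00110644 -0.15798937] [[-0.     1.    -0.   ]
 [-0.955 -0.    -0.295]
 [-0.295  0.     0.955]]
```

```bash
python3 - <<'E'
from h import *
print(delta([.412,.192,.15],1.52))
for d in (99,33,-33,-99): print(d,.6314+.0508*d/1e3,.0057+.9987*d/1e3)
E
```

```text
(array([-0.3564, -0.2423,  0.0764]), array([-7.000e-02,  5.000e-02,  7.952e+01]))
99 0.6364291999999999 0.1045713
33 0.6330764 0.0386571
-33 0.6297235999999999 -0.027257100000000003
-99 0.6263708 -0.09317130000000001
```

Emit:
move_arm([
  {"x":-0.045,"y":-0.03,"z":0.01,"wz":10,"hand":1},
  {"x":-0.09,"y":-0.061,"z":0.019,"wz":20,"hand":0.9},
  {"x":-0.134,"y":-0.091,"z":0.029,"wz":30,"hand":0.8},
  {"x":-0.178,"y":-0.121,"z":0.038,"wz":40,"hand":0.75},
  {"x":-0.223,"y":-0.151,"z":0.048,"wz":50,"hand":0.75},
  {"x":-0.267,"y":-0.182,"z":0.057,"wz":60,"hand":0.75},
  {"x":-0.312,"y":-0.212,"z":0.067,"wz":70,"hand":0.75},
  {"x":-0.356,"y":-0.242,"z":0.076,"wz":79.5,"hand":0.75},
], grip_force=20)

```text
schema error: expected keys x, y, z, wx, wy, wz, hand
```

Emit:
move_arm([
  {"x":0,"y":0,"z":0,"hand":0.75},
  {"x":0,"y":0,"z":0,"hand":0.75},
])

```text
schema error: expected keys x, y, z, wx, wy, wz, hand
```

```bash
python3 - <<'E'
from h import *
s=monitor.observe();p=viewer.camera_params("wrist");im=viewer.read_camera("wrist")
print(s["time"],s["tool_pos"],s["tool_rot"],s["opening"])
print(delta([.412,.192,.010],1.52))
for X in ([.4124,.1916,.029],[.5008,.1258,.064]): print(proj(p,X))
cv2.imwrite("pics/w1.png",im[:,:,::-1]);np.savez("w1.npz",**p)
E
```

```text
0.1 [0.12146448 0.51036767 0.22612275] [-3.14021168e+00 -1.70966667e-04  2.90780330e+00] 0.09204484474109523
(array([-0.3564, -0.2422,  0.2164]), array([-6.000e-02,  4.000e-02,  7.952e+01]))
[100.46713363 393.68590327]
[ 71.12254402 464.38870775]
```

View pics/w1.png

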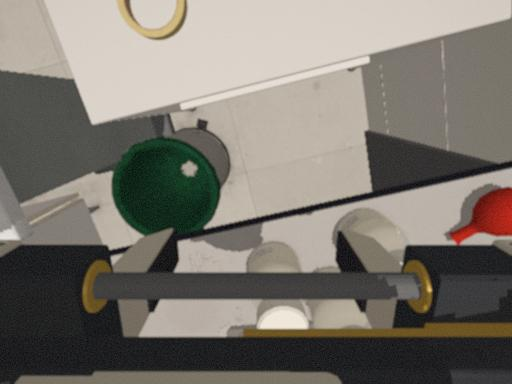

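The moves were refused because every row needs all the keys. The picture shows bottles under the start pose, so I'll stay high at first.

Emit:
move_arm([
  {"x":-0.045,"y":-0.03,"z":0,"wx":0,"wy":0,"wz":10,"hand":1},
  {"x":-0.09,"y":-0.061,"z":0,"wx":0,"wy":0,"wz":20,"hand":0.9},
  {"x":-0.134,"y":-0.091,"z":0,"wx":0,"wy":0,"wz":30,"hand":0.8},
  {"x":-0.178,"y":-0.121,"z":0,"wx":0,"wy":0,"wz":40,"hand":0.75},
  {"x":-0.223,"y":-0.151,"z":0,"wx":0,"wy":0,"wz":50,"hand":0.75},
  {"x":-0.267,"y":-0.182,"z":0.02,"wx":0,"wy":0,"wz":60,"hand":0.75},
  {"x":-0.312,"y":-0.212,"z":0.05,"wx":0,"wy":0,"wz":70,"hand":0.75},
  {"x":-0.356,"y":-0.242,"z":0.076,"wx":0,"wy":0,"wz":79.5,"hand":0.75},
], grip_force=20)

```text
time: 1.15
tool_pos: [0.4128, 0.1914, 0.1499]
tool_rot: [3.141, -0.0, 1.514]
contact_force: [1.1, 0.4, -0.2]
opening: 0.0689
```

Emit:
move_arm([
  {"x":0,"y":0,"z":0,"wx":0,"wy":0,"wz":0,"hand":0.75},
  {"x":0,"y":0,"z":0,"wx":0,"wy":0,"wz":0,"hand":0.75},
])

```text
time: 1.4
tool_pos: [0.4116, 0.193, 0.1507]
tool_rot: [-3.141, -0.0, 1.521]
contact_force: [-0.6, -0.5, 0.2]
opening: 0.0692
```

```bash
python3 - <<'E'
from h import *
s=monitor.observe();p=viewer.camera_params("wrist");im=viewer.read_camera("wrist")
print(s["time"],s["tool_pos"],s["tool_rot"],s["opening"])
print(delta([.412,.192,.010],1.52))
for X in ([.4124,.1916,.029],[.5008,.1258,.064]): print(proj(p,X))
cv2.imwrite("pics/w1.png",im[:,:,::-1]);np.savez("w1.npz",**p)
E
```

```text
1.4 [0.4115591  0.19297841 0.15070474] [-3.14078360e+00 -2.23548657e-04  1.52055713e+00] 0.06918987057844876
(array([-0.0015,  0.0006,  0.1411]), array([ 0.01, -0.03,  0.1 ]))
[256.18730704 189.95017438]
[355.73902525 264.66537645]
```

View pics/w1.png

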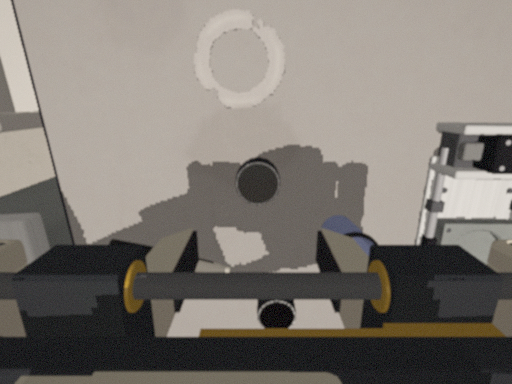

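The standard shows at about (258,183), against a predicted (256,190), so there is a small offset. I'll fit its outline.

```bash
python3 - <<'E'
from h import *
p=dict(np.load("w1.npz"));im=cv2.imread("pics/w1.png")
c=im[145:225,215:305];c=np.clip(c*2.5,0,255).astype(np.uint8)
cv2.imwrite("pics/w1c.png",cv2.resize(c,None,fx=6,fy=6,interpolation=cv2.INTER_CUBIC))
for v in (180,182,184,186): print(v,back(p,258.5,v,.029))
t=np.linspace(0,6.28,60)
for z in (0,.029):
    q=np.array([proj(p,[.4124+.022*np.cos(a),.1916+.022*np.sin(a),z]) for a in t]);print(z,q.min(0),q.max(0))
E
```

```text
180 [0.41512533 0.20144292 0.029     ]
182 [0.41502906 0.1994581  0.029     ]
184 [0.41493239 0.19746521 0.029     ]
186 [0.41483533 0.19546419 0.029     ]
0 [235.56471792 161.83656457] [276.95036919 201.86171485]
0.029 [233.52600161 167.72395058] [278.84731096 211.21415616]
```

View pics/w1c.png

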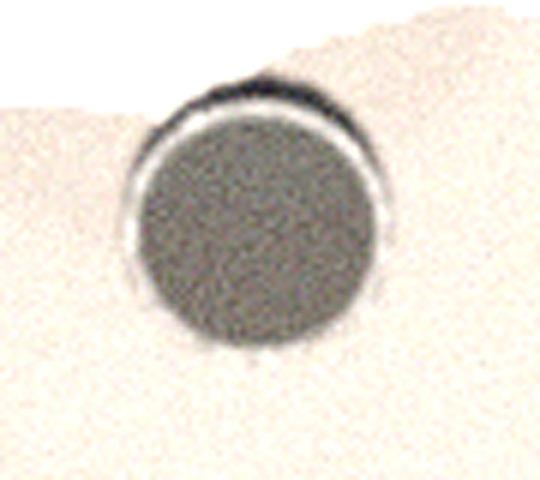

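The enlarged crop shows a dark grey face centred at pixel (258,184), which gives (0.415, 0.198). I'll use the wrist camera for both picking and placing so its bias cancels. Now I grasp it.

Emit:
move_arm([
  {"x":0.005,"y":0.003,"z":0.05,"wx":0,"wy":0,"wz":0,"hand":0.75},
  {"x":0.005,"y":0.003,"z":0.1,"wx":0,"wy":0,"wz":0,"hand":0.75},
  {"x":0.005,"y":0.003,"z":0.13,"wx":0,"wy":0,"wz":0,"hand":0.75},
  {"x":0.005,"y":0.003,"z":0.14,"wx":0,"wy":0,"wz":0,"hand":0.75},
  {"x":0.005,"y":0.003,"z":0.14,"wx":0,"wy":0,"wz":0,"hand":0.4},
  {"x":0.005,"y":0.003,"z":0.14,"wx":0,"wy":0,"wz":0,"hand":0.2},
  {"x":0.005,"y":0.003,"z":0.14,"wx":0,"wy":0,"wz":0,"hand":0.2},
  {"x":0.005,"y":0.003,"z":0.14,"wx":0,"wy":0,"wz":0,"hand":0.2},
], grip_force=20)

```text
time: 2.45
tool_pos: [0.4157, 0.198, 0.0118]
tool_rot: [3.14, -0.001, 1.52]
contact_force: [-1.3, 0.8, 7.2]
opening: 0.0432
```

Emit:
move_arm([
  {"x":0,"y":0,"z":0,"wx":0,"wy":0,"wz":0,"hand":0.2},
  {"x":0,"y":0,"z":-0.03,"wx":0,"wy":0,"wz":0,"hand":0.2},
  {"x":0,"y":0,"z":-0.08,"wx":0,"wy":0,"wz":0,"hand":0.2},
  {"x":0,"y":0,"z":-0.12,"wx":0,"wy":0,"wz":0,"hand":0.2},
  {"x":0,"y":0,"z":-0.12,"wx":0,"wy":0,"wz":0,"hand":0.2},
  {"x":0,"y":0,"z":-0.12,"wx":0,"wy":0,"wz":0,"hand":0.2},
])

```text
time: 3.2
tool_pos: [0.4146, 0.1975, 0.1302]
tool_rot: [-3.141, 0.0, 1.52]
contact_force: [0.4, 0.2, -0.7]
opening: 0.0437
```

```bash
python3 - <<'E'
from h import *
print(delta([.633,.0387,.13],1.52))
s=monitor.observe();print(s["opening"],s["tool_pos"])
E
```

```text
(array([-1.475e-01,  2.262e-01,  1.000e-04]), array([-0.04,  0.01,  0.01]))
0.04366579647405569 [0.4145955  0.19747416 0.13024489]
```

Emit:
move_arm([
  {"x":-0.025,"y":0.038,"z":0,"wx":0,"wy":0,"wz":0,"hand":0.2},
  {"x":-0.05,"y":0.076,"z":0,"wx":0,"wy":0,"wz":0,"hand":0.2},
  {"x":-0.075,"y":0.114,"z":0,"wx":0,"wy":0,"wz":0,"hand":0.2},
  {"x":-0.1,"y":0.152,"z":0,"wx":0,"wy":0,"wz":0,"hand":0.2},
  {"x":-0.125,"y":0.19,"z":0.01,"wx":0,"wy":0,"wz":0,"hand":0.2},
  {"x":-0.147,"y":0.226,"z":0.03,"wx":0,"wy":0,"wz":0,"hand":0.2},
  {"x":-0.147,"y":0.226,"z":0.03,"wx":0,"wy":0,"wz":0,"hand":0.2},
  {"x":-0.147,"y":0.226,"z":0.03,"wx":0,"wy":0,"wz":0,"hand":0.2},
])

```text
time: 4.2
tool_pos: [0.6321, 0.0398, 0.099]
tool_rot: [-3.138, -0.0, 1.52]
contact_force: [-0.3, 1.6, -0.8]
opening: 0.0433
```

```bash
python3 - <<'E'
from h import *
s=monitor.observe();p=viewer.camera_params("wrist");im=viewer.read_camera("wrist")
print(s["tool_pos"],s["opening"])
for d in (99,33,-33): print(proj(p,[.6314+.0508*d/1e3,.0057+.9987*d/1e3,.026]))
cv2.imwrite("pics/w2.png",cv2.resize(np.clip(im[:,:,::-1]*1.5,0,255).astype(np.uint8),None,fx=1.5,fy=1.5));np.savez("w2.npz",**p)
E
```

```text
[0.63210154 0.03977743 0.09901512] 0.04327483282928904
[256.44371167 123.55806002]
[256.46434979 206.48132891]
[256.48194991 277.19802065]
```

View pics/w2.png

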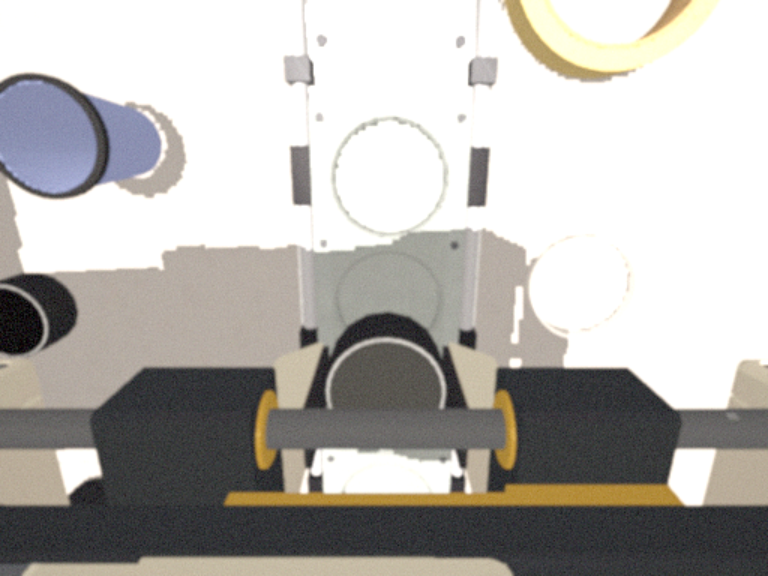

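In the 1.5× picture pocket p0's rim is centred at (389,175), and p1's top rim edge is at about (388,250). The held dark standard's face is centred at (386,391).

```bash
python3 - <<'E'
from h import *
p=dict(np.load("w2.npz"))
print("p0",back(p,389/1.5,175.5/1.5,.026)); print("p1 centre-ish",back(p,388.5/1.5,251/1.5,.026)-[0,.028,0])
tcp=np.array([.6321,.0398,.099])
for v in (388,392): print("face-tcp",back(p,386/1.5,v/1.5,.099-.011+.029)-tcp)
E
```

```text
p0 [0.63882604 0.10923097 0.026     ]
p1 centre-ish [0.63672066 0.04303776 0.026     ]
face-tcp [0.00202481 0.00217333 0.018     ]
face-tcp [0.00194617 0.00060821 0.018     ]
```

Emit:
move_arm([
  {"x":0.0025,"y":0.001,"z":0.02,"wx":0,"wy":0,"wz":0,"hand":0.2},
  {"x":0.0025,"y":0.001,"z":0.04,"wx":0,"wy":0,"wz":0,"hand":0.2},
  {"x":0.0025,"y":0.001,"z":0.052,"wx":0,"wy":0,"wz":0,"hand":0.2},
  {"x":0.0025,"y":0.001,"z":0.06,"wx":0,"wy":0,"wz":0,"hand":0.2},
  {"x":0.0025,"y":0.001,"z":0.066,"wx":0,"wy":0,"wz":0,"hand":0.2},
  {"x":0.0025,"y":0.001,"z":0.068,"wx":0,"wy":0,"wz":0,"hand":0.2},
  {"x":0.0025,"y":0.001,"z":0.068,"wx":0,"wy":0,"wz":0,"hand":0.2},
])

```text
time: 5.12
tool_pos: [0.6347, 0.0419, 0.0329]
tool_rot: [3.141, -0.0, 1.52]
contact_force: [0.2, 0.1, -1.0]
opening: 0.0431
```

Emit:
move_arm([
  {"x":0,"y":0,"z":0.003,"wx":0,"wy":0,"wz":0,"hand":0.2},
  {"x":0,"y":0,"z":0.003,"wx":0,"wy":0,"wz":0,"hand":0.2},
])

```text
time: 5.38
tool_pos: [0.6348, 0.0418, 0.0299]
tool_rot: [3.141, -0.0, 1.52]
contact_force: [-0.7, 0.1, -0.8]
opening: 0.0432
```

Emit:
move_arm([
  {"x":0,"y":0,"z":0,"wx":0,"wy":0,"wz":0,"hand":0.55},
  {"x":0,"y":0,"z":0,"wx":0,"wy":0,"wz":0,"hand":0.65},
  {"x":0,"y":0,"z":0,"wx":0,"wy":0,"wz":0,"hand":0.65},
  {"x":0,"y":0,"z":-0.03,"wx":0,"wy":0,"wz":0,"hand":0.65},
  {"x":0,"y":0,"z":-0.07,"wx":0,"wy":0,"wz":0,"hand":0.75},
  {"x":0,"y":0,"z":-0.12,"wx":0,"wy":0,"wz":0,"hand":0.75},
  {"x":0,"y":0,"z":-0.12,"wx":0,"wy":0,"wz":0,"hand":0.75},
  {"x":0,"y":0,"z":-0.12,"wx":0,"wy":0,"wz":0,"hand":0.75},
])

```text
time: 6.38
tool_pos: [0.6341, 0.042, 0.1493]
tool_rot: [-3.141, -0.0, 1.52]
contact_force: [-0.7, -0.4, -1.1]
opening: 0.0684
```

```bash
python3 - <<'E'
from h import *
s=monitor.observe();p=viewer.camera_params("wrist");im=viewer.read_camera("wrist")
print(s["tool_pos"],s["opening"])
c=np.clip(im[100:260,160:360,::-1]*1.3,0,255).astype(np.uint8)
cv2.imwrite("pics/w3.png",cv2.resize(c,None,fx=3.5,fy=3.5,interpolation=cv2.INTER_CUBIC));np.savez("w3.npz",**p)
E
```

```text
[0.63409953 0.04196596 0.14925707] 0.06835704701532176
```

View pics/w3.png

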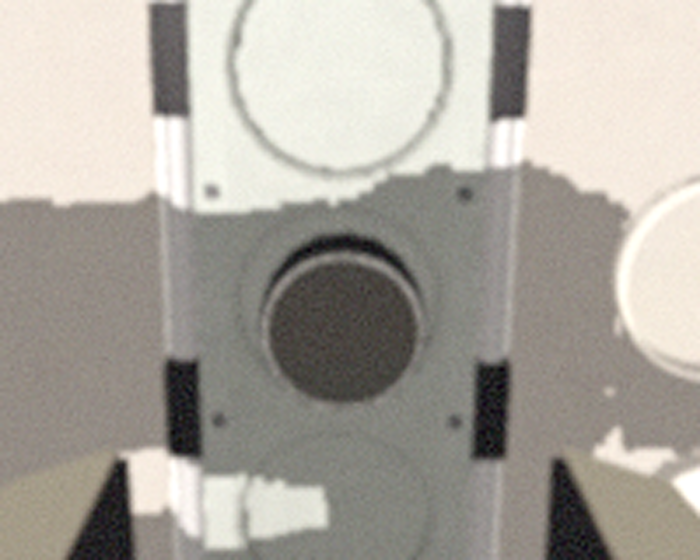

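Dark sits in p1: its face is centred at (342,327) in the crop, and the p1 rim spans x 240–438 with its top at 207. The neighbouring rim edges are p0's bottom at 172 and p2's top at 435.

```bash
python3 - <<'E'
from h import *
p=dict(np.load("w3.npz"))
f=lambda x,y,z: back(p,160+x/3.5,100+y/3.5,z)
print("face if seated",f(342,327,.047)); a=f(339,172,.026);b=f(339,435,.026);print("p1 by neighbours",(a+b)/2, "by top",f(339,207,.026)-[0,.028,0])
print(a-b)
E
```

```text
face if seated [0.63648589 0.04290634 0.047     ]
p1 by neighbours [0.6356465  0.04187783 0.026     ] by top [0.63708618 0.04240584 0.026     ]
[3.83375982e-03 7.59677234e-02 5.55111512e-17]
```

Dark is seated and within about 1 mm of the pocket centre. Next is black.

Emit:
move_arm([
  {"x":-0.002,"y":-0.045,"z":0,"wx":0,"wy":0,"wz":0,"hand":0.75},
  {"x":-0.004,"y":-0.09,"z":0,"wx":0,"wy":0,"wz":0,"hand":0.75},
  {"x":-0.006,"y":-0.135,"z":0,"wx":0,"wy":0,"wz":0,"hand":0.75},
  {"x":-0.008,"y":-0.18,"z":0,"wx":0,"wy":0,"wz":0,"hand":0.75},
  {"x":-0.009,"y":-0.205,"z":0,"wx":0,"wy":0,"wz":0,"hand":0.75},
  {"x":-0.009,"y":-0.205,"z":0,"wx":0,"wy":0,"wz":0,"hand":0.75},
  {"x":-0.009,"y":-0.205,"z":0,"wx":0,"wy":0,"wz":0,"hand":0.75},
])

```text
time: 7.3
tool_pos: [0.4301, 0.0432, 0.1494]
tool_rot: [3.141, -0.0, 1.52]
contact_force: [0.9, 0.6, -0.8]
opening: 0.0688
```

```bash
cat > look.py <<'E'
from h import *
import sys
n=sys.argv[1]
s=monitor.observe();p=viewer.camera_params("wrist");im=viewer.read_camera("wrist")
print(s["time"],s["tool_pos"],s["opening"])
c=np.clip(im[100:260,160:360,::-1]*float(sys.argv[2]),0,255).astype(np.uint8)
cv2.imwrite(f"pics/{n}.png",cv2.resize(c,None,fx=3.5,fy=3.5,interpolation=cv2.INTER_CUBIC));np.savez(f"{n}.npz",**p)
E
python3 look.py w4 2.5
```

```text
7.3 [0.43012574 0.04320459 0.14936591] 0.06881270367552335
```

View pics/w4.png

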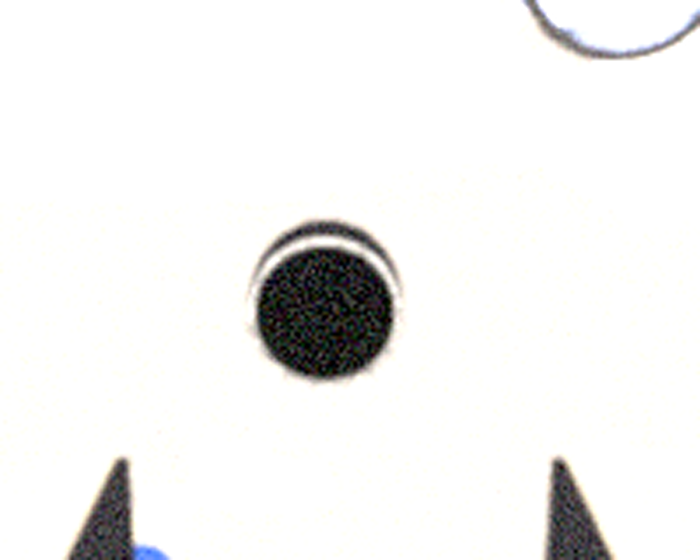

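The black standard's face is centred at (325,312) in the crop. The vial's cap is at (150,550), clear of the fingers.

```bash
python3 - <<'E'
from h import *
p=dict(np.load("w4.npz"));print(back(p,160+325/3.5,100+312/3.5,.029)); print(back(p,160+150/3.5,100+555/3.5,.05))
E
```

```text
[0.42789129 0.04317756 0.029     ]
[ 0.37672344 -0.01765961  0.05      ]
```

Emit:
move_arm([
  {"x":0.0005,"y":-0.003,"z":0.05,"wx":0,"wy":0,"wz":0,"hand":0.75},
  {"x":0.0005,"y":-0.003,"z":0.1,"wx":0,"wy":0,"wz":0,"hand":0.75},
  {"x":0.0005,"y":-0.003,"z":0.13,"wx":0,"wy":0,"wz":0,"hand":0.75},
  {"x":0.0005,"y":-0.003,"z":0.138,"wx":0,"wy":0,"wz":0,"hand":0.75},
  {"x":0.0005,"y":-0.003,"z":0.138,"wx":0,"wy":0,"wz":0,"hand":0.4},
  {"x":0.0005,"y":-0.003,"z":0.138,"wx":0,"wy":0,"wz":0,"hand":0.2},
  {"x":0.0005,"y":-0.003,"z":0.138,"wx":0,"wy":0,"wz":0,"hand":0.2},
  {"x":0.0005,"y":-0.003,"z":0.138,"wx":0,"wy":0,"wz":0,"hand":0.2},
])

```text
time: 8.35
tool_pos: [0.4271, 0.0439, 0.0127]
tool_rot: [3.139, -0.0, 1.52]
contact_force: [-0.6, -0.5, 6.3]
opening: 0.0432
```

Emit:
move_arm([
  {"x":0,"y":0,"z":0,"wx":0,"wy":0,"wz":0,"hand":0.2},
  {"x":0,"y":0,"z":-0.03,"wx":0,"wy":0,"wz":0,"hand":0.2},
  {"x":0,"y":0,"z":-0.08,"wx":0,"wy":0,"wz":0,"hand":0.2},
  {"x":0,"y":0,"z":-0.12,"wx":0,"wy":0,"wz":0,"hand":0.2},
  {"x":0,"y":0,"z":-0.12,"wx":0,"wy":0,"wz":0,"hand":0.2},
  {"x":0,"y":0,"z":-0.12,"wx":0,"wy":0,"wz":0,"hand":0.2},
])

```text
time: 9.1
tool_pos: [0.4257, 0.044, 0.1312]
tool_rot: [-3.141, -0.0, 1.52]
contact_force: [-0.5, 0.1, -1.3]
opening: 0.0432
```

```bash
python3 - <<'E'
from h import *
print(delta([.6374,.1074,.06],1.52))
E
```

```text
(array([0.074 , 0.2083, 0.071 ]), array([-0.05, -0.01,  0.02]))
```

Emit:
move_arm([
  {"x":0.016,"y":0.045,"z":0,"wx":0,"wy":0,"wz":0,"hand":0.2},
  {"x":0.032,"y":0.09,"z":0,"wx":0,"wy":0,"wz":0,"hand":0.2},
  {"x":0.048,"y":0.135,"z":0,"wx":0,"wy":0,"wz":0,"hand":0.2},
  {"x":0.064,"y":0.18,"z":0,"wx":0,"wy":0,"wz":0,"hand":0.2},
  {"x":0.074,"y":0.208,"z":0.02,"wx":0,"wy":0,"wz":0,"hand":0.2},
  {"x":0.074,"y":0.208,"z":0.05,"wx":0,"wy":0,"wz":0,"hand":0.2},
  {"x":0.074,"y":0.208,"z":0.07,"wx":0,"wy":0,"wz":0,"hand":0.2},
  {"x":0.074,"y":0.208,"z":0.07,"wx":0,"wy":0,"wz":0,"hand":0.2},
])

```text
time: 10.1
tool_pos: [0.6354, 0.1072, 0.0577]
tool_rot: [-3.134, 0.001, 1.52]
contact_force: [-0.9, 0.3, -0.7]
opening: 0.0432
```

Emit:
move_arm([
  {"x":0,"y":0.0005,"z":0.012,"wx":0,"wy":0,"wz":0,"hand":0.2},
  {"x":0,"y":0.0005,"z":0.02,"wx":0,"wy":0,"wz":0,"hand":0.2},
  {"x":0,"y":0.0005,"z":0.026,"wx":0,"wy":0,"wz":0,"hand":0.2},
  {"x":0,"y":0.0005,"z":0.029,"wx":0,"wy":0,"wz":0,"hand":0.2},
  {"x":0,"y":0.0005,"z":0.029,"wx":0,"wy":0,"wz":0,"hand":0.2},
])

```text
time: 10.72
tool_pos: [0.6383, 0.1073, 0.0327]
tool_rot: [3.142, -0.0, 1.52]
contact_force: [-0.3, 0.1, -0.5]
opening: 0.0435
```

Emit:
move_arm([
  {"x":0,"y":-0.0005,"z":0.002,"wx":0,"wy":0,"wz":0,"hand":0.2},
  {"x":0,"y":-0.0005,"z":0.002,"wx":0,"wy":0,"wz":0,"hand":0.55},
  {"x":0,"y":-0.0005,"z":0.002,"wx":0,"wy":0,"wz":0,"hand":0.65},
  {"x":0,"y":-0.0005,"z":0.002,"wx":0,"wy":0,"wz":0,"hand":0.65},
  {"x":0,"y":0,"z":-0.03,"wx":0,"wy":0,"wz":0,"hand":0.65},
  {"x":0,"y":0,"z":-0.07,"wx":0,"wy":0,"wz":0,"hand":0.75},
  {"x":0,"y":0,"z":-0.12,"wx":0,"wy":0,"wz":0,"hand":0.75},
  {"x":0,"y":0,"z":-0.12,"wx":0,"wy":0,"wz":0,"hand":0.75},
])

```text
time: 11.72
tool_pos: [0.6409, 0.1075, 0.1579]
tool_rot: [3.132, -0.001, 1.52]
contact_force: [1.2, 0.1, -0.4]
opening: 0.0686
```

```bash
python3 - <<'E'
from h import *
print(monitor.observe()["tool_pos"],delta([.430,-.099,.15],1.52))
E
```

```text
[0.64086411 0.10747887 0.15785219] (array([-0.2169, -0.2002,  0.0057]), array([ 0.55, -0.06,  0.02]))
```

Emit:
move_arm([
  {"x":-0.043,"y":-0.04,"z":0,"wx":0,"wy":0,"wz":0,"hand":0.75},
  {"x":-0.086,"y":-0.08,"z":0,"wx":0,"wy":0,"wz":0,"hand":0.75},
  {"x":-0.129,"y":-0.12,"z":0,"wx":0,"wy":0,"wz":0,"hand":0.75},
  {"x":-0.172,"y":-0.16,"z":0,"wx":0,"wy":0,"wz":0,"hand":0.75},
  {"x":-0.216,"y":-0.198,"z":0,"wx":0,"wy":0,"wz":0,"hand":0.75},
  {"x":-0.216,"y":-0.198,"z":0,"wx":0,"wy":0,"wz":0,"hand":0.75},
  {"x":-0.216,"y":-0.198,"z":0,"wx":0,"wy":0,"wz":0,"hand":0.75},
  {"x":-0.216,"y":-0.198,"z":0,"wx":0,"wy":0,"wz":0,"hand":0.75},
])

```text
time: 12.72
tool_pos: [0.4303, -0.0977, 0.1524]
tool_rot: [-3.142, -0.0, 1.522]
contact_force: [-0.4, -0.1, 0.2]
opening: 0.0688
```

```bash
python3 look.py w5 1.2
```

```text
12.725 [ 0.43031523 -0.09771214  0.15244631] 0.06882424041880163
```

View pics/w5.png

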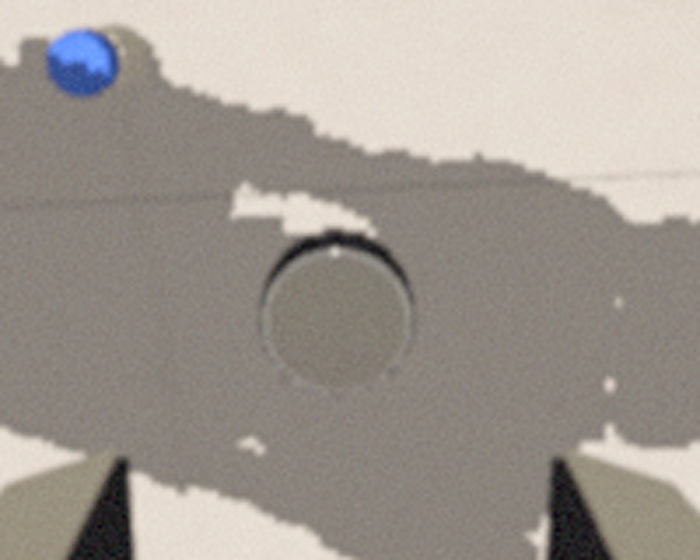

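The light grey face is centred at (337,318) in the crop, and the vial is safely off at (83,62).

```bash
python3 - <<'E'
from h import *
p=dict(np.load("w5.npz"));print(back(p,160+337/3.5,100+318/3.5,.029)); print(back(p,160+83/3.5,100+62/3.5,.05))
E
```

```text
[ 0.43126421 -0.10051963  0.029     ]
[ 0.37377482 -0.027134    0.05      ]
```

Emit:
move_arm([
  {"x":-0.002,"y":-0.001,"z":0.05,"wx":0,"wy":0,"wz":0,"hand":0.75},
  {"x":-0.002,"y":-0.001,"z":0.1,"wx":0,"wy":0,"wz":0,"hand":0.75},
  {"x":-0.002,"y":-0.001,"z":0.13,"wx":0,"wy":0,"wz":0,"hand":0.75},
  {"x":-0.002,"y":-0.001,"z":0.141,"wx":0,"wy":0,"wz":0,"hand":0.75},
  {"x":-0.002,"y":-0.001,"z":0.141,"wx":0,"wy":0,"wz":0,"hand":0.4},
  {"x":-0.002,"y":-0.001,"z":0.141,"wx":0,"wy":0,"wz":0,"hand":0.2},
  {"x":-0.002,"y":-0.001,"z":0.141,"wx":0,"wy":0,"wz":0,"hand":0.2},
  {"x":-0.002,"y":-0.001,"z":0.141,"wx":0,"wy":0,"wz":0,"hand":0.2},
])

```text
time: 13.78
tool_pos: [0.4293, -0.1006, 0.0127]
tool_rot: [3.139, 0.001, 1.52]
contact_force: [-0.7, 1.3, 6.9]
opening: 0.0434
```

Emit:
move_arm([
  {"x":0,"y":0,"z":0,"wx":0,"wy":0,"wz":0,"hand":0.2},
  {"x":0,"y":0,"z":-0.03,"wx":0,"wy":0,"wz":0,"hand":0.2},
  {"x":0,"y":0,"z":-0.08,"wx":0,"wy":0,"wz":0,"hand":0.2},
  {"x":0,"y":0,"z":-0.12,"wx":0,"wy":0,"wz":0,"hand":0.2},
  {"x":0,"y":0,"z":-0.12,"wx":0,"wy":0,"wz":0,"hand":0.2},
  {"x":0,"y":0,"z":-0.12,"wx":0,"wy":0,"wz":0,"hand":0.2},
  {"x":0,"y":0,"z":-0.12,"wx":0,"wy":0,"wz":0,"hand":0.2},
])

```text
time: 14.65
tool_pos: [0.4277, -0.1, 0.1304]
tool_rot: [-3.139, -0.001, 1.52]
contact_force: [-0.7, 0.3, -0.7]
opening: 0.0432
```

```bash
python3 - <<'E'
from h import *
print(delta([.6306,-.0244,.06],1.52))
E
```

```text
(array([0.0857, 0.199 , 0.07  ]), array([-0.15, -0.06,  0.01]))
```

Emit:
move_arm([
  {"x":0.019,"y":0.045,"z":0,"wx":0,"wy":0,"wz":0,"hand":0.2},
  {"x":0.038,"y":0.09,"z":0,"wx":0,"wy":0,"wz":0,"hand":0.2},
  {"x":0.057,"y":0.135,"z":0,"wx":0,"wy":0,"wz":0,"hand":0.2},
  {"x":0.077,"y":0.18,"z":0,"wx":0,"wy":0,"wz":0,"hand":0.2},
  {"x":0.0855,"y":0.1985,"z":0.01,"wx":0,"wy":0,"wz":0,"hand":0.2},
  {"x":0.0855,"y":0.1985,"z":0.04,"wx":0,"wy":0,"wz":0,"hand":0.2},
  {"x":0.0855,"y":0.1985,"z":0.07,"wx":0,"wy":0,"wz":0,"hand":0.2},
  {"x":0.0855,"y":0.1985,"z":0.07,"wx":0,"wy":0,"wz":0,"hand":0.2},
])

```text
time: 15.65
tool_pos: [0.6286, -0.0246, 0.0577]
tool_rot: [-3.133, -0.001, 1.52]
contact_force: [0.1, -0.1, -0.9]
opening: 0.0439
```

Emit:
move_arm([
  {"x":0,"y":0,"z":0.01,"wx":0,"wy":0,"wz":0,"hand":0.2},
  {"x":0,"y":0,"z":0.018,"wx":0,"wy":0,"wz":0,"hand":0.2},
  {"x":0,"y":0,"z":0.024,"wx":0,"wy":0,"wz":0,"hand":0.2},
  {"x":0,"y":0,"z":0.028,"wx":0,"wy":0,"wz":0,"hand":0.2},
  {"x":0,"y":0,"z":0.028,"wx":0,"wy":0,"wz":0,"hand":0.2},
])

```text
time: 16.27
tool_pos: [0.631, -0.025, 0.0336]
tool_rot: [-3.141, -0.0, 1.52]
contact_force: [-0.0, -0.4, -1.0]
opening: 0.0431
```

Emit:
move_arm([
  {"x":0.0005,"y":0,"z":0.003,"wx":0,"wy":0,"wz":0,"hand":0.2},
  {"x":0.0005,"y":0,"z":0.003,"wx":0,"wy":0,"wz":0,"hand":0.55},
  {"x":0.0005,"y":0,"z":0.003,"wx":0,"wy":0,"wz":0,"hand":0.65},
  {"x":0.0005,"y":0,"z":0.003,"wx":0,"wy":0,"wz":0,"hand":0.65},
  {"x":0,"y":0,"z":-0.03,"wx":0,"wy":0,"wz":0,"hand":0.65},
  {"x":0,"y":0,"z":-0.07,"wx":0,"wy":0,"wz":0,"hand":0.75},
  {"x":0,"y":0,"z":-0.12,"wx":0,"wy":0,"wz":0,"hand":0.75},
  {"x":0,"y":0,"z":-0.12,"wx":0,"wy":0,"wz":0,"hand":0.75},
])

```text
time: 17.27
tool_pos: [0.6336, -0.0253, 0.1587]
tool_rot: [3.132, 0.001, 1.52]
contact_force: [0.1, -0.5, 0.2]
opening: 0.0686
```

Emit:
move_arm([
  {"x":-0.05,"y":-0.038,"z":0,"wx":0,"wy":0,"wz":0,"hand":0.75},
  {"x":-0.1,"y":-0.076,"z":0,"wx":0,"wy":0,"wz":0,"hand":0.75},
  {"x":-0.15,"y":-0.114,"z":0,"wx":0,"wy":0,"wz":0,"hand":0.75},
  {"x":-0.2,"y":-0.152,"z":0,"wx":0,"wy":0,"wz":0,"hand":0.75},
  {"x":-0.25,"y":-0.19,"z":0,"wx":0,"wy":0,"wz":0,"hand":0.75},
  {"x":-0.25,"y":-0.19,"z":0,"wx":0,"wy":0,"wz":0,"hand":0.75},
  {"x":-0.25,"y":-0.19,"z":0,"wx":0,"wy":0,"wz":0,"hand":0.75},
  {"x":-0.25,"y":-0.19,"z":0,"wx":0,"wy":0,"wz":0,"hand":0.75},
])

```text
time: 18.27
tool_pos: [0.4295, -0.2639, 0.1534]
tool_rot: [-3.141, -0.001, 1.522]
contact_force: [0.3, -0.5, 0.4]
opening: 0.0692
```

```bash
python3 look.py w6 1.0
```

```text
18.275 [ 0.42952921 -0.26390261  0.15340668] 0.0691751348322711
```

View pics/w6.png

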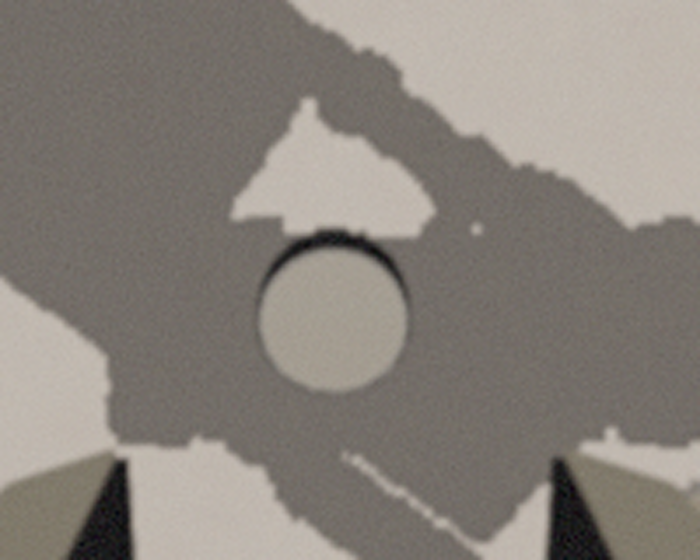

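The white face is centred at (333,318) in the crop, almost the same as for light grey.

Emit:
move_arm([
  {"x":-0.0025,"y":-0.002,"z":0.05,"wx":0,"wy":0,"wz":0,"hand":0.75},
  {"x":-0.0025,"y":-0.002,"z":0.1,"wx":0,"wy":0,"wz":0,"hand":0.75},
  {"x":-0.0025,"y":-0.002,"z":0.13,"wx":0,"wy":0,"wz":0,"hand":0.75},
  {"x":-0.0025,"y":-0.002,"z":0.1415,"wx":0,"wy":0,"wz":0,"hand":0.75},
  {"x":-0.0025,"y":-0.002,"z":0.1415,"wx":0,"wy":0,"wz":0,"hand":0.4},
  {"x":-0.0025,"y":-0.002,"z":0.1415,"wx":0,"wy":0,"wz":0,"hand":0.2},
  {"x":-0.0025,"y":-0.002,"z":0.1415,"wx":0,"wy":0,"wz":0,"hand":0.2},
  {"x":-0.0025,"y":-0.002,"z":0.1415,"wx":0,"wy":0,"wz":0,"hand":0.2},
])

```text
time: 19.32
tool_pos: [0.4274, -0.2679, 0.0133]
tool_rot: [3.14, 0.001, 1.52]
contact_force: [0.7, 0.6, 6.8]
opening: 0.0432
```

Emit:
move_arm([
  {"x":0,"y":0,"z":0,"wx":0,"wy":0,"wz":0,"hand":0.2},
  {"x":0,"y":0,"z":-0.03,"wx":0,"wy":0,"wz":0,"hand":0.2},
  {"x":0,"y":0,"z":-0.08,"wx":0,"wy":0,"wz":0,"hand":0.2},
  {"x":0,"y":0,"z":-0.13,"wx":0,"wy":0,"wz":0,"hand":0.2},
  {"x":0,"y":0,"z":-0.14,"wx":0,"wy":0,"wz":0,"hand":0.2},
  {"x":0,"y":0,"z":-0.14,"wx":0,"wy":0,"wz":0,"hand":0.2},
  {"x":0,"y":0,"z":-0.14,"wx":0,"wy":0,"wz":0,"hand":0.2},
])

```text
time: 20.2
tool_pos: [0.4258, -0.2668, 0.1505]
tool_rot: [-3.139, -0.002, 1.52]
contact_force: [-0.3, -0.5, -2.5]
opening: 0.0432
```

```bash
python3 - <<'E'
from h import *
print(delta([.6273,-.0903,.06],1.52))
E
```

```text
(array([0.1863, 0.1926, 0.0904]), array([-0.15, -0.12,  0.01]))
```

Emit:
move_arm([
  {"x":0.045,"y":0.035,"z":0,"wx":0,"wy":0,"wz":0,"hand":0.2},
  {"x":0.085,"y":0.075,"z":0,"wx":0,"wy":0,"wz":0,"hand":0.2},
  {"x":0.125,"y":0.115,"z":0,"wx":0,"wy":0,"wz":0,"hand":0.2},
  {"x":0.16,"y":0.155,"z":0,"wx":0,"wy":0,"wz":0,"hand":0.2},
  {"x":0.186,"y":0.192,"z":0,"wx":0,"wy":0,"wz":0,"hand":0.2},
  {"x":0.186,"y":0.192,"z":0.04,"wx":0,"wy":0,"wz":0,"hand":0.2},
  {"x":0.186,"y":0.192,"z":0.09,"wx":0,"wy":0,"wz":0,"hand":0.2},
  {"x":0.186,"y":0.192,"z":0.09,"wx":0,"wy":0,"wz":0,"hand":0.2},
])

```text
time: 21.2
tool_pos: [0.6238, -0.0902, 0.0563]
tool_rot: [-3.129, -0.003, 1.52]
contact_force: [-0.3, 0.6, -0.5]
opening: 0.0433
```

Emit:
move_arm([
  {"x":0,"y":0,"z":0.01,"wx":0,"wy":0,"wz":0,"hand":0.2},
  {"x":0,"y":0,"z":0.018,"wx":0,"wy":0,"wz":0,"hand":0.2},
  {"x":0,"y":0,"z":0.024,"wx":0,"wy":0,"wz":0,"hand":0.2},
  {"x":0,"y":0,"z":0.028,"wx":0,"wy":0,"wz":0,"hand":0.2},
  {"x":0,"y":0,"z":0.028,"wx":0,"wy":0,"wz":0,"hand":0.2},
])

```text
time: 21.82
tool_pos: [0.6277, -0.0914, 0.0342]
tool_rot: [-3.141, -0.0, 1.52]
contact_force: [-0.2, 0.0, -1.8]
opening: 0.0434
```

Now I release, rise, and back off to the middle, looking from above with the wrist camera.

Emit:
move_arm([
  {"x":0.001,"y":0,"z":0.003,"wx":0,"wy":0,"wz":0,"hand":0.2},
  {"x":0.001,"y":0,"z":0.003,"wx":0,"wy":0,"wz":0,"hand":0.55},
  {"x":0.001,"y":0,"z":0.003,"wx":0,"wy":0,"wz":0,"hand":0.65},
  {"x":0.001,"y":0,"z":0.003,"wx":0,"wy":0,"wz":0,"hand":0.65},
  {"x":0,"y":0,"z":-0.03,"wx":0,"wy":0,"wz":0,"hand":0.65},
  {"x":0,"y":0,"z":-0.07,"wx":0,"wy":0,"wz":0,"hand":0.75},
  {"x":0,"y":0,"z":-0.12,"wx":0,"wy":0,"wz":0,"hand":0.75},
  {"x":-0.02,"y":0,"z":-0.17,"wx":0,"wy":0,"wz":0,"hand":0.75},
])

```text
time: 22.82
tool_pos: [0.6266, -0.1104, 0.2058]
tool_rot: [-3.141, -0.001, 1.522]
contact_force: [1.1, -0.3, -0.2]
opening: 0.0686
```

Emit:
move_arm([
  {"x":-0.01,"y":0,"z":-0.03,"wx":0,"wy":0,"wz":0,"hand":0.75},
  {"x":-0.01,"y":0,"z":-0.03,"wx":0,"wy":0,"wz":0,"hand":0.75},
  {"x":-0.01,"y":0,"z":-0.03,"wx":0,"wy":0,"wz":0,"hand":0.75},
])

```text
time: 23.2
tool_pos: [0.6257, -0.121, 0.2329]
tool_rot: [-3.14, -0.001, 1.52]
contact_force: [-0.6, -0.8, -1.0]
opening: 0.0688
```

```bash
python3 - <<'E'
from h import *
s=monitor.observe();p=viewer.camera_params("wrist");im=viewer.read_camera("wrist")
print(s["time"],s["tool_pos"])
cv2.imwrite("pics/w7.png",cv2.resize(np.clip(im[0:260,110:410,::-1]*1.2,0,255).astype(np.uint8),None,fx=2.3,fy=2.3,interpolation=cv2.INTER_CUBIC));np.savez("w7.npz",**p)
E
```

```text
23.2 [ 0.62568104 -0.12099211  0.23288657]
```

View pics/w7.png

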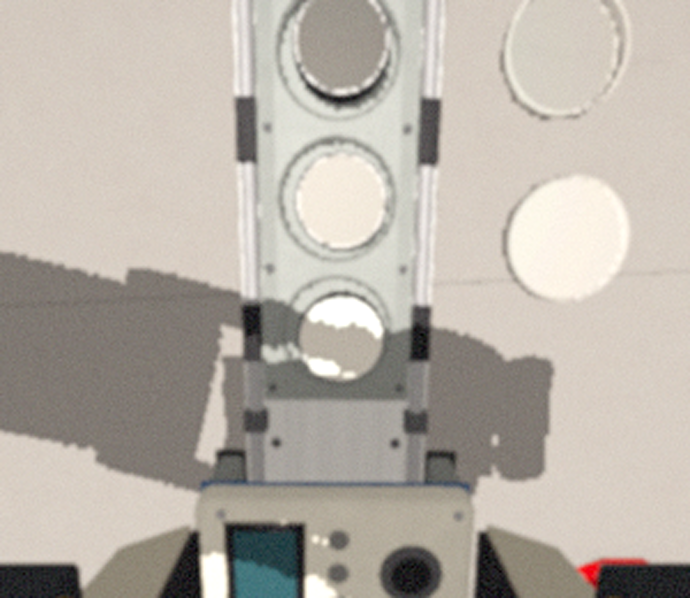

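White, light and dark all sit inside their rims. Faces are at (341,337), (342,201) and about (344,44), with rims p3 at about (339,333) and p2 at (337,197). I'll check the numbers, then retreat and take a top view.

```bash
python3 - <<'E'
from h import *
p=dict(np.load("w7.npz"));f=lambda x,y,z: back(p,110+x/2.3,y/2.3,z).round(4)
print("white",f(341,337,.047),"p3",f(339,333,.026));print("light",f(342,201,.047),"p2",f(337,197,.026));print("dark",f(344,44,.047))
E
```

```text
white [ 0.6302 -0.0895  0.047 ] p3 [ 0.6291 -0.0904  0.026 ]
light [ 0.6338 -0.0259  0.047 ] p2 [ 0.6315 -0.023   0.026 ]
dark [0.6378 0.0394 0.047 ]
```

Emit:
move_arm([
  {"x":0.02,"y":-0.06,"z":-0.02,"wx":0,"wy":0,"wz":0,"hand":0.75},
  {"x":0.03,"y":-0.12,"z":-0.02,"wx":0,"wy":0,"wz":0,"hand":0.75},
  {"x":0.04,"y":-0.18,"z":-0.02,"wx":0,"wy":0,"wz":0,"hand":0.75},
  {"x":0.04,"y":-0.22,"z":-0.02,"wx":0,"wy":0,"wz":0,"hand":0.75},
  {"x":0.04,"y":-0.22,"z":-0.02,"wx":0,"wy":0,"wz":0,"hand":0.75},
  {"x":0.04,"y":-0.22,"z":-0.02,"wx":0,"wy":0,"wz":0,"hand":0.75},
])

```text
time: 24.0
tool_pos: [0.4092, -0.0703, 0.2538]
tool_rot: [-3.142, -0.0, 1.52]
contact_force: [0.7, -0.8, 0.4]
opening: 0.069
```

```bash
python3 - <<'E'
from h import *
im=viewer.read_camera("top");o=cv2.imread("pics/top0.png")
f=lambda a:cv2.resize(a[115:260,150:420],None,fx=2.9,fy=2.9,interpolation=cv2.INTER_CUBIC)
a=f(im[:,:,::-1]);cv2.imwrite("pics/top1.png",a)
E
```

```text
(no output)
```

View pics/top1.png

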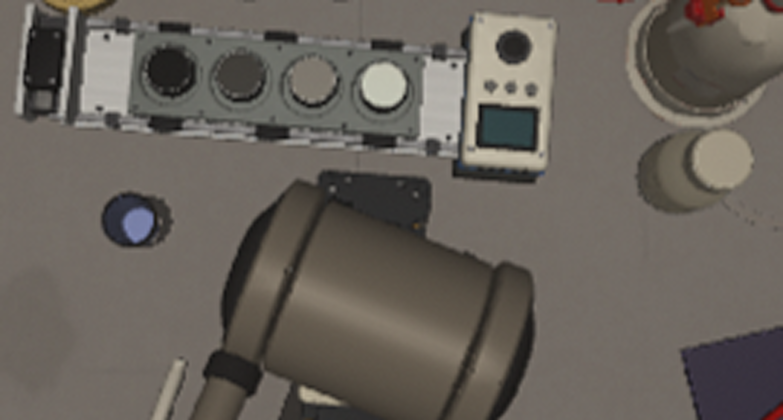

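Top view, left to right: black (169,70), dark (241,76), light (312,80) and white (383,86) beside the reader. The cup and bottle are unmoved. One numeric check:

```bash
python3 - <<'E'
from h import *
p=viewer.camera_params("top")
for (x,y),d in zip([(169,70),(241,76),(312,80),(383,86)],(99,33,-33,-99)):
    print(back(p,150+(x+.5)/2.9-.5,115+(y+.5)/2.9-.5,.047)[:2]-[.6314+.0508*d/1e3,.0057+.9987*d/1e3])
E
```

```text
[-0.00014178 -0.00195598]
[-0.00063772 -0.00177185]
[ 0.0006945  -0.00054996]
[0.00018232 0.0006862 ]
```

```bash
python3 -c "
from cell import robot; print(robot.hand_in())"
```

```text
the job is handed in; nothing more can be done
None
```

All four standards are in the slide pockets and the job is handed in. From the reader outwards they run white, light grey, dark grey, black, face up and released. The arm was clear and about 24 s had been used.

**Placement:** The last top view puts each standard within about 2 mm of its pocket centre. A wrist view of white agreed to about 1.5 mm. For light grey it suggested about 3.7 mm, still inside the 8 mm limit. Seating depth was not measured directly; I judged it from how they were centred and from the release height.

**Bystanders:** The cup and bottle look unmoved in the last top view. The arm hid the vial there; it was last seen upright at the third pick, and later moves went well clear of it.

**Disagreement:** The wrist and top cameras differed by up to about 6 mm across the bench, so I used the wrist camera for both picking and placing.

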